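Pack two laser optics into the hinged case

TASK

Pack the optics away: open the lid of the black case by its red handle, then stack between its four white pins, from the bottom up, the blue mirror, the white spacer ring, the amber filter and the black three-spoked retainer, lowering each one into place without dropping it. Then close the lid fully. Leave the green filter and the lens mount where they are.

Things in the scene. Friction and masses are not known exactly. Their poses are not given: they have to be found in the camera images.
- case: Fixed black hinged case, 138 x 138 mm, 68 mm high shut. Origin: centre of its underside, on the table; x points from handle side to hinge side, y along the hinge, z up. Lower half: walls 4 mm thick, 26 mm high, 130 x 130 mm clear inside, pale floor 5 mm above the origin. Stacked right, the undersides are 5 (mirror), 19 (spacer), 31 (amber) and 43 mm (retainer) above the origin.
- nest (a point): Centre of the case floor (5 mm straight above the case's origin, same axes), the foot of the stack. Four white pins 8 mm thick and 55 mm high, the top 8 mm tapered to 3 mm, stand at x, y = +-22.6 mm about it and guide a 50 mm disc with 3 mm of play all round. Neighbouring pins leave 37 mm gaps for fingers, along x and along y.
- lid (a joint): Case lid hinge, rad: 0 shut, grows as it opens, stop at 1.85 (leaning back, 200 mm high). Stiff: the lid stays at any angle where it is left (about 0.2 N m, 1 to 2 N at the handle); no latch. Axis along the case's y, at x = +69, z = 26 mm in its frame. Lid: 42 mm deep, clear window. Starts shut or up to 0.25 ajar.
- lid_handle (a point): Middle of the red bail handle on the lid's front: round bar 10 mm thick, 66 mm clear, parallel to the hinge, 45 mm out from the lid's front face (a finger fits through the loop; the bar can turn between the fingers while the tool points down). From the hinge axis: 183 mm forward, 35 mm up with the lid shut, where it lies 61 mm above the table. Frame turns with the lid.
- mirror: Laser mirror: glass disc 50 mm across, 14 mm thick, blue top face, pale grey edge, about 60 g. Origin: centre of its underside, z up. At the start it lies on one of the two plates.
- spacer: White plastic spacer ring, 50 mm outside, 36 mm inside, 12 mm thick, about 30 g. Origin: centre of its underside, z up. At the start it lies on one of the two plates.
- amber_filter: Amber (orange-yellow) filter in a dark grey rim: disc 50 mm across, 12 mm thick, about 45 g. Origin: centre of its underside, z up. At the start it lies on one of the two plates.
- retainer: Black retainer: plastic ring 50 mm outside, 12 mm thick, with a hub and three spokes, about 30 g. Origin: centre of its underside, z up. At the start it lies on one of the two plates.
- green_filter: Green filter in a dark grey rim, 50 mm across, 12 mm thick; like the amber one but not wanted: to be left where it lies. Origin: centre of its underside, z up. It lies on one of the two plates.
- lens_mount: Small lens in an upright black ring on a steel foot 40 mm across, 70 mm high; to be left standing. Origin: centre of its underside. Stands on one of the two plates. These (one pale blue, one grey, fixed, 200 x 200 mm, 4 mm thick) lie on the table beside the case, on the same or either side of it, with three pieces each, centres 80 mm or more apart.
Not all that is in view belongs to the job. Leave any brown or pink look-alike of the amber_filter alone.

How it is judged:
By the outcome, as a careful person would: the job done as asked, in the order asked, and still so for the second after the job is handed in, with the robot touching nothing.
It also fails if it takes over 138 s, if anything falls off the work surface, if the arm or the gripper's body presses on something with over 40 N, if the wrist force passes 120 N, or if a joint passes its speed limit or range.

ROBOT

A 6-joint arm with a two-finger parallel gripper is mounted at the origin on the work surface. World frame = base frame: x ahead of the robot, y to its left, z up, the work surface at z = 0. Lengths are in m, angles in rad, forces in N, time in s.
With the tool pointing down it reaches from about 0.375 to 0.9 m from the base axis. Payload 3.1 kg.
Tool frame: the origin (TCP) lies between the finger pads, 19 mm behind the fingertips; this is the grasp point; z points along the fingers, y is the line along which they close (so a half turn about z gives the same grasp; the last joint's range is limited). The gripper opens to 85 mm and grips with 20 to 120 N. Pads are 22 mm wide; open, the fingers measure 114 mm over their backs; the gripper's body (76 mm by 85 mm) begins 54 mm behind the grasp point. The pads swing forward as they close: fully open they stand 13 mm farther back than shut.
Start: joints at [0.949, 0.527, 1.433, -0, 1.181, -0.178], TCP at [0.268, 0.564, 0.25] pointing down, gripper open.
Joint ranges: [-3.08, 3.08], [-0.75, 2.2], [0.22, 2.44], [-1.43, 4.57], [0, 2.65], [-2.85, 2.85]. Speed limits (rad/s): [2.79, 2.79, 3.14, 3.14, 3.14, 3.14].

INTERFACE

Orientations are given as [roll, pitch, yaw] about the fixed x, y, z axes, in that order (R = Rz(yaw) Ry(pitch) Rx(roll)).
In Python, from plant import observe, grab_frame, finish_job gives the robot as it stands.
- The arm moves only by the tool step_arm, never from a script. Its argument "series" is one flat list of numbers, 5 for each row, row after row: the shift along the tool's x, y, z in mm, then the turn about the tool's z in degrees, then the finger opening in mm, from 0 to 85.4. A call has 1 to 20 rows; each row shifts and turns the commanded pose from where the row before left it, along the tool's axes as they then stand; what a row does not reach is not made up. A row lasts 1/10 s, in which the tool goes at most 50 mm and 8.59 degrees, less where a joint would pass 70% of its speed; a pose out of reach is approached as far as the arm can. A call is refused whole if a number of a shift passes 50 or a number of a turn 8.59, either way. A call with a gripper value outside its range is refused whole. The fingers move at their own pace and stop on an object; "newtons" is the grip in N (left out, the last holds). Time passes only in rows, so rows that do not move let the fingers close. It gives the time, the measured TCP pose, the force, the opening and the grip force at its end, in the units of the state.
- observe(): the state, without advancing time (a new reading comes with each control period).
- grab_frame(name): name is "scene" or "top" or "wrist"; returns a dict with "img" (420x560x3 uint8, red, green, blue), "fov_y" (degrees; the focal length in pixels is half the picture's height over the tangent of half this angle, whatever the lens; pixels are square), "cx", "cy" (the principal point, pixels), "extrinsics" (4x4, takes a point from camera to world coordinates). Camera axes: x right, y up, looking along -z (the intrinsics and any distortion apply to the point x, -y, -z); pixel columns grow to the right and rows downward; lengths in m; the calibration is good to about 2 mm. A picture is of the moment at which its call begins. There is no depth.
- finish_job(): hands the job in; it is judged then, once.
The state is a dict: "time": time; "qpos": joint angles; "joint_velocities": joint speeds; "joint_torque": joint torques, N m; "eef_pos": TCP position; "eef_rot": TCP orientation; "force": force on the tool from outside, world axes, zero at the start; "wrist_torque": the same for the moment, N m; "finger_gap": finger opening in m; "gripper_force": force on a finger pad.
Only numpy, scipy, OpenCV 4.12 (cv2) and the standard library are available. Lean on these libraries where they do the work, as an engineer would, in place of code of your own. Each camera call takes 0.05 s, during which the arm holds its last target. There are 200 camera calls.

## Working session

There is one attempt and no reset: what is moved stays moved. The work goes in short steps, Python scripts to look and compute and a tool call to move; the robot and the scene stay as the last step left them, time stands still between calls to the robot, and variables do not carry over. Pictures are saved under pics/ and viewed, at most 17 in all, crops included, and the job is handed in when it is done.

Besides the shell and the picture viewer there is one more tool, called after "Request:" as name(argument=value, ...) on one line, values as JSON. step_arm: Moves the arm, as the interface text tells. Its arguments: {"type":"object","properties":{"series":{"type":"array","items":{"type":"number"}},"newtons":{"type":"number"}},"required":["series"]}

```bash
mkdir -p pics; ls; cat > h.py <<'E'
import numpy as np, cv2
from plant import observe, grab_frame, finish_job
def save(n,f): cv2.imwrite(f'pics/{n}.png',cv2.cvtColor(f['img'],cv2.COLOR_RGB2BGR))
E
python3 - <<'E'
from h import *
s=observe(); print(s)
for n in ('scene','top'):
    f=grab_frame(n); save(n+'0',f); np.save(n+'0.npy',f,allow_pickle=True)
    print(n,{k:v for k,v in f.items() if k!='img'})
E
```

```text
pics
{'time': 0.0, 'qpos': array([ 9.48521746e-01,  5.28467540e-01,  1.43394992e+00, -4.00714715e-06,
        1.18137987e+00, -1.78498422e-01]), 'joint_velocities': array([ 0.00070992, -0.00197675, -0.00141294, -0.00012559, -0.00083026,
       -0.00090454]), 'joint_torque': array([ 9.19035738e-04, -4.42361391e+01, -1.78024775e+01, -1.96880428e-04,
        8.32802500e-03, -1.79963581e-05]), 'eef_pos': array([0.26790688, 0.5638986 , 0.24901758]), 'eef_rot': array([-3.13942235e+00, -3.87799586e-04,  2.69781760e+00]), 'force': array([ 0.18520994, -0.51212344,  0.96295944]), 'wrist_torque': array([0.05640831, 0.02328157, 0.02497985]), 'gripper_force': 0.0, 'finger_gap': 0.08518355964709268}
scene {'fov_y': 52.03911242241804, 'cx': 276.56196500239747, 'cy': 210.73694511913308, 'extrinsics': array([[ 0.54268564, -0.46300127,  0.70080106,  1.13934784],
       [ 0.83970787,  0.2796255 , -0.46551077, -0.41152644],
       [ 0.01957023,  0.84109417,  0.54053455,  0.57742744],
       [ 0.        ,  0.        ,  0.        ,  1.        ]])}
top {'fov_y': 51.37471845479483, 'cx': 280.33540251773906, 'cy': 208.95097345411486, 'extrinsics': array([[ 4.69096033e-03,  9.75927515e-01, -2.18044673e-01,
         2.43870650e-01],
       [-9.99988559e-01,  4.78229358e-03, -1.08852787e-04,
         5.43612771e-02],
       [ 9.36521209e-04,  2.18042689e-01,  9.75938783e-01,
         1.13708754e+00],
       [ 0.00000000e+00,  0.00000000e+00,  0.00000000e+00,
         1.00000000e+00]])}
```

View pics/top0.png

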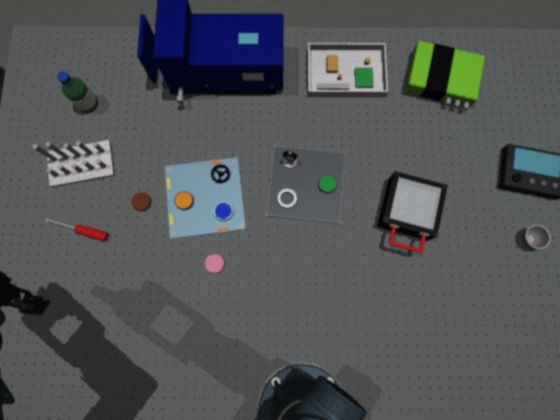

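View pics/scene0.png

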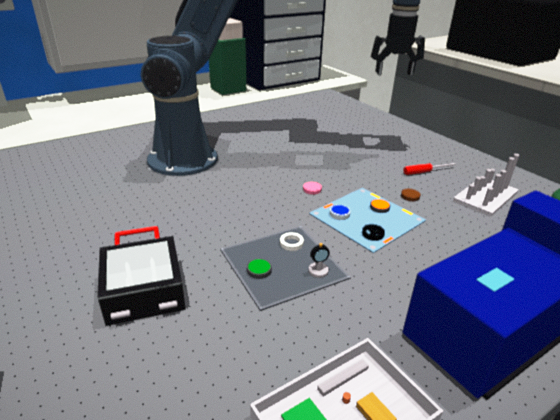

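Candidates in the top view: amber (184,200) on the pale plate. Its look-alikes are brown (141,202), pink (214,264), green (328,184) and the orange block in the tray (332,63). Blue mirror (224,211), white spacer (288,198), retainer (220,174), case handle (406,245). I choose the pieces lying on the plates.

```bash
cat >> h.py <<'E'
def ray(f,u,v):
    F=f['img'].shape[0]/2/np.tan(np.radians(f['fov_y']/2)); E=f['extrinsics']
    d=E[:3,:3]@np.array([(u-f['cx'])/F,-(v-f['cy'])/F,-1.]); return E[:3,3],d/np.linalg.norm(d)
def onz(f,u,v,z):
    o,d=ray(f,u,v); return o+d*(z-o[2])/d[2]
def proj(f,p):
    F=f['img'].shape[0]/2/np.tan(np.radians(f['fov_y']/2)); E=f['extrinsics']
    c=E[:3,:3].T@(np.asarray(p)-E[:3,3]); return f['cx']+F*c[0]/-c[2], f['cy']-F*c[1]/-c[2]
def tri(fa,a,fb,b):
    o1,d1=ray(fa,*a);o2,d2=ray(fb,*b)
    t=np.linalg.lstsq(np.c_[d1,-d2],o2-o1,rcond=None)[0]
    p,q=o1+t[0]*d1,o2+t[1]*d2; return (p+q)/2,np.linalg.norm(p-q)
HUE={'blue':(110,130,120),'amber':(12,22,120),'green':(50,70,90)}
def blobs(m,amin=20):
    n,l,st,c=cv2.connectedComponentsWithStats(m.astype(np.uint8))
    return [(st[i][:5],c[i]) for i in range(1,n) if st[i][4]>=amin]
def hsv(f): return cv2.cvtColor(f['img'],cv2.COLOR_RGB2HSV)
E
python3 - <<'E'
from h import *
t=np.load('top0.npy',allow_pickle=True).item(); s=np.load('scene0.npy',allow_pickle=True).item()
for n,f in (('top',t),('scene',s)):
    H=hsv(f); h,S,V=[H[...,i].astype(int) for i in range(3)]
    ms={'blue':(abs(h-120)<10)&(S>150)&(V>150),'amber':(h>8)&(h<24)&(S>150)&(V>110),'green':(abs(h-60)<12)&(S>150)&(V>80),
     'red':((h<6)|(h>174))&(S>170)&(V>110),'white':(S<40)&(V>170),'black':(V<45)}
    for k,m in ms.items():
        print(n,k,[(b.tolist(),c.round(1).tolist(),onz(f,*c,.017)[:2].round(3).tolist()) for b,c in blobs(m,25) if b[4]<3000][:14])
a=t['img'];crop=cv2.resize(a[140:270,130:460],None,fx=2.4,fy=2.4,interpolation=cv2.INTER_CUBIC)
save('crop0',{'img':crop})
b=s['img'];save('crop1',{'img':cv2.resize(b[170:330,80:440],None,fx=2.2,fy=2.2,interpolation=cv2.INTER_CUBIC)})
E
```

```text
top blue [([216, 203, 15, 16, 186], [222.8, 210.4], [0.489, 0.206])]
top amber [([328, 56, 9, 15, 133], [332.0, 63.1], [0.919, -0.09]), ([175, 192, 17, 17, 214], [183.2, 199.8], [0.517, 0.311])]
top green [([356, 69, 16, 18, 284], [363.5, 77.5], [0.875, -0.178]), ([320, 176, 15, 15, 185], [327.0, 182.9], [0.566, -0.07])]
top red [([74, 225, 32, 15, 249], [89.9, 231.9], [0.431, 0.549]), ([389, 227, 37, 25, 203], [406.1, 242.2], [0.408, -0.271])]
top white [([312, 52, 70, 39, 1608], [345.3, 68.2], [0.904, -0.128]), ([99, 141, 10, 9, 57], [104.5, 144.7], [0.671, 0.533]), ([87, 144, 10, 8, 30], [91.6, 147.3], [0.663, 0.567]), ([62, 154, 49, 16, 254], [90.3, 161.0], [0.624, 0.567]), ([49, 163, 13, 10, 52], [54.5, 166.5], [0.608, 0.662]), ([50, 168, 62, 16, 329], [80.4, 176.1], [0.581, 0.589]), ([278, 189, 19, 18, 107], [286.6, 197.4], [0.526, 0.038])]
top black [([405, 44, 49, 61, 1202], [437.2, 75.0], [0.884, -0.387]), ([0, 67, 5, 32, 88], [1.2, 79.5], [0.863, 0.842]), ([63, 78, 9, 8, 49], [67.7, 82.2], [0.856, 0.654]), ([69, 86, 18, 15, 89], [79.8, 95.0], [0.817, 0.615]), ([80, 100, 18,
[... 1903 characters left out ...]
1.311, 1.041]), ([394, 2, 25, 5, 69], [405.4, 4.3], [-2.115, 3.231]), ([208, 4, 13, 27, 46], [214.3, 15.9], [-2.271, 1.212]), ([372, 14, 52, 61, 1498], [399.7, 41.0], [-0.87, 1.84]), ([143, 58, 39, 40, 1116], [161.4, 77.7], [-0.801, 0.23]), ([180, 70, 12, 22, 62], [186.5, 79.7], [-0.717, 0.317]), ([371, 206, 18, 6, 26], [378.8, 209.6], [0.538, 0.288]), ([363, 225, 21, 15, 232], [373.4, 232.1], [0.6, 0.21]), ([98, 237, 83, 59, 959], [137.0, 269.2], [0.449, -0.28]), ([311, 246, 18, 17, 87], [317.3, 251.2], [0.59, 0.059]), ([249, 271, 22, 7, 39], [260.3, 275.1], [0.592, -0.082]), ([99, 284, 86, 42, 1891], [142.4, 303.7], [0.547, -0.301]), ([482, 336, 78, 63, 525], [520.6, 368.6], [0.99, 0.15])]
```

View pics/crop0.png

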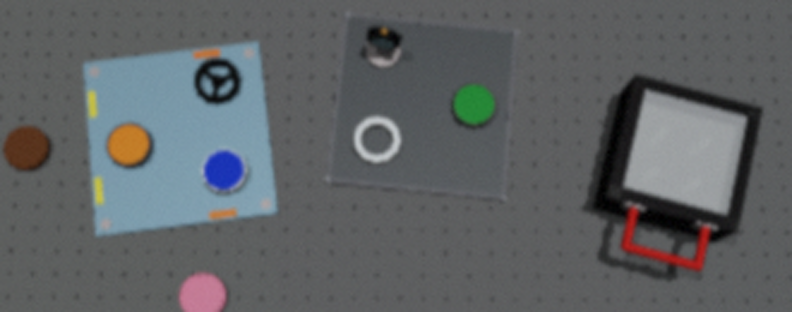

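The crop confirms the choice: amber at crop (129,145), with a grey rim, on the pale plate. Mirror (224,171), retainer (217,80) and spacer (377,139); brown and pink lie off the plates. Now the handle.

```bash
cat >> h.py <<'E'
def plan(x,y,z,yaw):
    """turn (deg about tool z), then shift (mm) in the tool axes after that turn; yaw is modulo pi"""
    s=observe(); p=s['eef_pos']; y0=s['eef_rot'][2]
    d=(yaw-y0+np.pi/2)%np.pi-np.pi/2   # world turn
    for dd in (d,d-np.pi*np.sign(d)):
        yn=y0+dd; w=np.array([x,y,z])-p
        print('turn',round(-np.degrees(dd),1),'q6->',round(s['qpos'][5]-dd,2),'shift',(1000*np.array([np.cos(yn)*w[0]+np.sin(yn)*w[1],np.sin(yn)*w[0]-np.cos(yn)*w[1],-w[2]])).round(1), 'q1',s['qpos'][0].round(2),'->',round(np.arctan2(y,x),2))
E
python3 - <<'E'
from h import *
t=np.load('top0.npy',allow_pickle=True).item(); s=np.load('scene0.npy',allow_pickle=True).item()
L={}
for n,f,bx,low in (('top',t,(385,430,222,256),1),('scene',s,(110,165,222,250),0)):
    H=hsv(f); h,S,V=[H[...,i].astype(int) for i in range(3)]
    m=((h<8)|(h>172))&(S>120)&(V>70)
    a,b,c,d=bx; z=np.zeros_like(m); z[c:d,a:b]=m[c:d,a:b]
    us=[];vs=[]
    for u in range(a,b):
        col=np.where(z[:,u])[0]
        if len(col)<2: continue
        v=col[col>col.max()-6] if low else col[col<col.min()+5]
        us.append(u);vs.append(v.mean())
    us,vs=np.array(us),np.array(vs)
    k=slice(4,-4); p=np.polyfit(us[k],vs[k],1); print(n,us[0],us[-1],p,vs.round(1))
    L[n]=[(us[0]+2,np.polyval(p,us[0]+2)),(us[-1]-2,np.polyval(p,us[-1]-2))]
print(L)
A=tri(t,L['top'][0],s,L['scene'][1]);B=tri(t,L['top'][1],s,L['scene'][0]);
A2=tri(t,L['top'][0],s,L['scene'][0]);B2=tri(t,L['top'][1],s,L['scene'][1]);print(A,B,A2,B2)
E
```

```text
top 389 425 [  0.25615764 142.48522167] [241.  241.5 241.5 242.5 242.5 243.  243.5 244.  244.5 244.5 244.5 245.
 245.5 245.5 245.5 246.  246.5 246.5 246.5 247.5 247.5 248.  248.  248.
 248.5 248.5 249.  249.5 249.5 249.5 249.5 249.5 249.5 248.5 244.5 239.5
 237.5]
scene 115 159 [-1.53745851e-01  2.51644263e+02] [235.  234.  234.  234.  233.  233.  233.  233.  233.  233.  232.5 232.
 232.  232.  232.  232.  231.5 231.  231.  231.  231.  231.  230.5 230.5
 230.  230.  230.  230.  230.  229.5 229.  229.  229.  229.  229.  228.5
 228.5 228.  228.  228.  228.  228.  228.  230.  236.5]
{'top': [(np.int64(391), np.float64(242.6428571428571)), (np.int64(423), np.float64(250.83990147783248))], 'scene': [(np.int64(117), np.float64(233.65599810336633)), (np.int64(157), np.float64(227.5061640587955))]}
(array([ 0.40006896, -0.2175578 ,  0.06510442]), np.float64(0.004428652966859738)) (array([ 0.38010671, -0.29409326,  0.06611197]), np.float64(0.006196616798119367)) (array([ 0.39114614, -0.25728871,  0.05798598]), np.float64(0.07236677994192343)) (array([ 0.39252506, -0.25354533,  0.07993658]), np.float64(0.08121351580299979))
```

View pics/crop1.png

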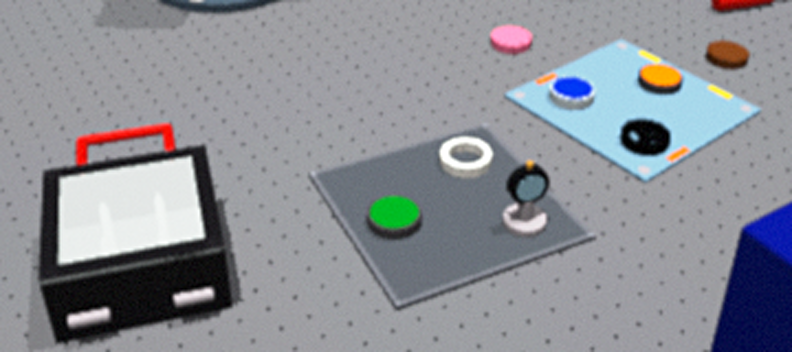

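```bash
cat >> h.py <<'E'
def plan(x,y,z,yaw,n=0):
    """turn (deg about tool z), then shift (mm) in the tool axes after that turn; or n equal rows doing both. yaw modulo pi"""
    s=observe(); p=s['eef_pos']; y0=s['eef_rot'][2]; w=(np.array([x,y,z])-p)*1000
    for k in (-2,-1,0,1,2):
        yn=yaw+k*np.pi; q6=np.arctan2(y,x)+np.pi/2-yn
        if abs(q6)>2.6: continue
        dd=(np.arctan2(p[1],p[0])+np.pi/2-s['qpos'][5]); dd=yn-dd  # unwrapped world turn
        R=lambda a:np.array([[np.cos(a),np.sin(a)],[np.sin(a),-np.cos(a)]])
        print('q6 %.2f turn %.1f shift'%(q6,-np.degrees(dd)),(R(yn).T@w[:2]).round(1),round(-w[2],1),end=' ')
        if n:
            M=sum(R(y0+dd*(i+.5)/n) for i in range(n)); print('rows',n,np.linalg.solve(M,w[:2]).round(1),round(-w[2]/n,1),'turn/row',round(-np.degrees(dd)/n,2),end='')
        print()
E
python3 -c "
from h import *
plan(.390,-.256,.17,1.32,22)
f=grab_frame('wrist');print(f['fov_y'],f['extrinsics'].round(3))"
```

```text
q6 -0.33 turn 89.2 shift [-764.   321.7] 79.1 rows 22 [-40.9  -8.3] 3.6 turn/row 4.05
64.61229907004635 [[ 0.429 -0.862 -0.271  0.199]
 [ 0.903  0.408  0.131  0.597]
 [-0.002 -0.301  0.954  0.373]
 [ 0.     0.     0.     1.   ]]
```

```bash
sed -i "s|q6=np.arctan2(y,x)+np.pi/2-yn|q6=np.arctan2(y,x)-np.arcsin(.1105/np.hypot(x,y))+np.pi/2-yn|; s|dd=(np.arctan2(p\[1\],p\[0\])+np.pi/2-s\['qpos'\]\[5\])|dd=s['qpos'][0]+np.pi/2-s['qpos'][5]|" h.py
python3 -c "
from h import *
plan(.390,-.256,.19,1.32,22)"
```

```text
q6 2.57 turn 258.9 shift [ 764.1 -321.7] 59.2 rows 22 [-31.5 105.5] 2.7 turn/row 11.77
q6 -0.57 turn 78.9 shift [-764.1  321.7] 59.2 rows 22 [-39.1 -11.7] 2.7 turn/row 3.59
```

Request:
step_arm(series=[-39,-12,2.7,3.6,40,-39,-12,2.7,3.6,40,-39,-12,2.7,3.6,40,-39,-12,2.7,3.6,40,-39,-12,2.7,3.6,40,-39,-12,2.7,3.6,40,-39,-12,2.7,3.6,40,-39,-12,2.7,3.6,40,-39,-12,2.7,3.6,40,-39,-12,2.7,3.6,40,-39,-12,2.7,3.6,40,-39,-12,2.7,3.6,40,-39,-12,2.7,3.6,40,-39,-12,2.7,3.6,40,-39,-12,2.7,3.6,40,-39,-12,2.7,3.6,40,-39,-12,2.7,3.6,40,-39,-12,2.7,3.6,40,-39,-12,2.7,3.6,40,-39,-12,2.7,3.6,40])

```text
time: 2.15
eef_pos: [0.4432, -0.1805, 0.1959]
eef_rot: [3.141, 0.0, 1.439]
force: [0.7, -0.7, 0.1]
finger_gap: 0.04
gripper_force: 0.0
```

```bash
python3 -c "
from h import *
plan(.390,-.256,.19,1.32)"
```

```text
q6 2.57 turn 186.8 shift [86.4 32.8] 5.9 
q6 -0.57 turn 6.8 shift [-86.4 -32.8] 5.9
```

Request:
step_arm(series=[0,0,0,6.8,40,-29,-11,2,0,40,-29,-11,2,0,40,-28,-11,2,0,40,0,0,0,0,40,0,0,0,0,40])

```text
time: 2.75
eef_pos: [0.3901, -0.2542, 0.1899]
eef_rot: [-3.141, -0.001, 1.32]
force: [-0.3, 0.2, 0.1]
finger_gap: 0.04
gripper_force: 0.0
```

```bash
python3 -c "
from h import *
f=grab_frame('wrist');save('w1',f);np.save('w1.npy',f,allow_pickle=True);print(proj(f,(.39,-.256,.063)),proj(f,observe()['eef_pos']),f['extrinsics'].round(3))"
```

```text
(np.float64(279.877163186731), np.float64(208.74713933277928)) (np.float64(278.99787136784556), np.float64(292.55986822359574)) [[ 0.969  0.236  0.073  0.41 ]
 [-0.247  0.924  0.291 -0.18 ]
 [ 0.001 -0.3    0.954  0.314]
 [ 0.     0.     0.     1.   ]]
```

View pics/w1.png

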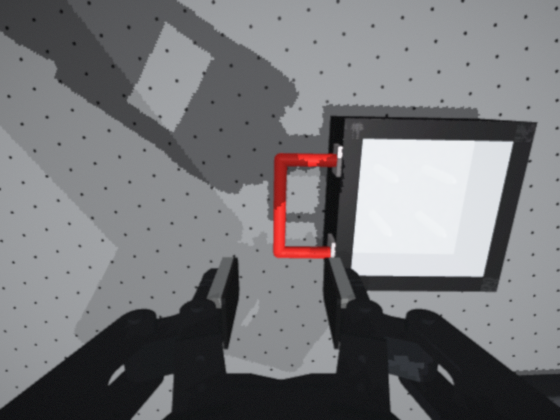

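The wrist view shows the handle bar vertical at (280,205), where I predicted it. The lid face is at u≈335 and nearly shut. I descend and grip.

Request:
step_arm(series=[-2,0,30,0,40,0,0,30,0,40,0,0,30,0,40,0,0,30,0,40,0,0,7,0,40,0,0,0,0,0,0,0,0,0,0,0,0,0,0,0,0,0,0,0,0,0,0,0,0,0], newtons=30)

```text
time: 3.8
eef_pos: [0.3889, -0.2552, 0.0641]
eef_rot: [-3.14, -0.001, 1.323]
force: [-5.2, -0.6, 1.4]
finger_gap: 0.0089
gripper_force: 29.2
```

```bash
python3 -c "
import numpy as np
# handle path in (forward x_case, z) relative to start for lid angle a0->a, case frame mm
r=np.hypot(183,35);b=np.arctan2(35,183)
for a0 in (0.0,.02):
  prev=None
  for a in np.r_[np.arange(a0,1.86,.1),1.85]:
    p=np.array([-r*np.cos(b+a),r*np.sin(b+a)])
    if prev is not None: print(round(a,2),(p-prev).round(1),end=' ')
    prev=p
  print()
"
```

```text
0.1 [ 4.4 18.1] 0.2 [ 6.2 17.6] 0.3 [ 7.9 16.9] 0.4 [ 9.6 16. ] 0.5 [11.1 14.9] 0.6 [12.5 13.8] 0.7 [13.9 12.4] 0.8 [15. 11.] 0.9 [16.1  9.4] 1.0 [16.9  7.8] 1.1 [17.6  6.1] 1.2 [18.1  4.3] 1.3 [18.5  2.4] 1.4 [18.6  0.6] 1.5 [18.6 -1.3] 1.6 [18.4 -3.1] 1.7 [18.  -4.9] 1.8 [17.4 -6.7] 1.85 [ 8.4 -4. ] 
0.12 [ 4.8 18. ] 0.22 [ 6.5 17.4] 0.32 [ 8.3 16.7] 0.42 [ 9.9 15.8] 0.52 [11.4 14.7] 0.62 [12.8 13.5] 0.72 [14.1 12.2] 0.82 [15.2 10.7] 0.92 [16.2  9.1] 1.02 [17.1  7.5] 1.12 [17.7  5.7] 1.22 [18.2  3.9] 1.32 [18.5  2.1] 1.42 [18.6  0.2] 1.52 [18.6 -1.6] 1.62 [18.3 -3.5] 1.72 [17.9 -5.3] 1.82 [17.2 -7. ] 1.85 [ 5.  -2.4]
```

Request:
step_arm(series=[0,2,-9,0,0,0,2.4,-9,0,0,0,3,-8.9,0,0,0,3.2,-8.7,0,0,0,3.8,-8.5,0,0,0,4.1,-8.4,0,0,0,4.6,-8.1,0,0,0,5,-7.9,0,0,0,5.4,-7.6,0,0,0,5.7,-7.3,0,0,0,6.1,-7,0,0,0,6.4,-6.8,0,0,0,6.8,-6.4,0,0,0,7.1,-6,0,0,0,7.4,-5.6,0,0,0,7.6,-5.4,0,0,0,8,-4.9,0,0,0,8.1,-4.5,0,0,0,8.4,-4.1,0,0,0,8.5,-3.7,0,0])

```text
time: 5.8
eef_pos: [0.5003, -0.2856, 0.2037]
eef_rot: [3.139, 0.005, 1.323]
force: [-5.0, -4.2, -0.2]
finger_gap: 0.009
gripper_force: 29.5
```

Request:
step_arm(series=[0,8.8,-3.2,0,0,0,8.8,-2.9,0,0,0,9,-2.3,0,0,0,9.1,-2,0,0,0,9.2,-1.4,0,0,0,9.3,-1,0,0,0,9.3,-0.5,0,0,0,9.3,-0.1,0,0,0,9.3,0.4,0,0,0,9.3,0.9,0,0,0,9.2,1.3,0,0,0,9.2,1.8,0,0,0,9,2.2,0,0,0,9,2.7,0,0,0,8.8,3.1,0,0,0,8.6,3.6,0,0,0,3,1.4,0,0,0,0,0,0,0])

```text
time: 7.6
eef_pos: [0.6442, -0.3237, 0.1987]
eef_rot: [3.138, 0.006, 1.322]
force: [-1.7, -6.4, -1.9]
finger_gap: 0.0089
gripper_force: 29.3
```

```bash
python3 -c "
from h import *
f=grab_frame('top');save('t2',f);print(observe()['eef_pos'],observe()['wrist_torque'])
save('t2',{'img':cv2.resize(f['img'][120:270,250:470],None,fx=3,fy=3)})"
```

```text
[ 0.64413435 -0.3236176   0.19881197] [-1.00681246  0.41369846 -0.11139487]
```

View pics/t2.png

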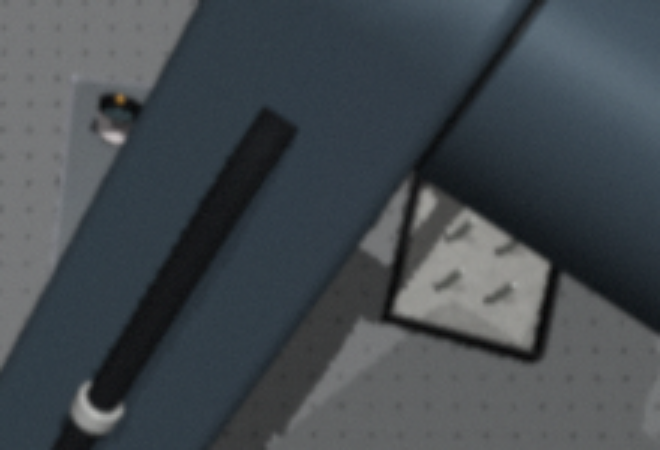

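Lid open, with the pins visible at (440-510, 230-295) in the crop. I release, back off above the case and view the pins.

Request:
step_arm(series=[0,0,0,0,40,0,0,0,0,40,0,0,0,0,40,0,0,-20,0,40,0,0,-30,0,40,0,-15,-20,0,85,0,-40,0,0,85,0,-40,0,0,85,0,-40,0,0,85,0,-18,0,0,85,0,0,0,0,85,0,0,0,0,85,0,0,0,0,85])

```text
time: 8.95
eef_pos: [0.4968, -0.2832, 0.2673]
eef_rot: [3.139, 0.001, 1.323]
force: [0.2, -0.3, -0.4]
finger_gap: 0.085
gripper_force: 0.0
```

```bash
python3 -c "
from h import *
f=grab_frame('wrist');save('w2',f);np.save('w2.npy',f,allow_pickle=True);print(observe()['eef_pos'],proj(f,(.5,-.284,.005)))"
```

```text
[ 0.49676392 -0.28311767  0.26699594] (np.float64(281.9976464606455), np.float64(172.81328965378395))
```

View pics/w2.png

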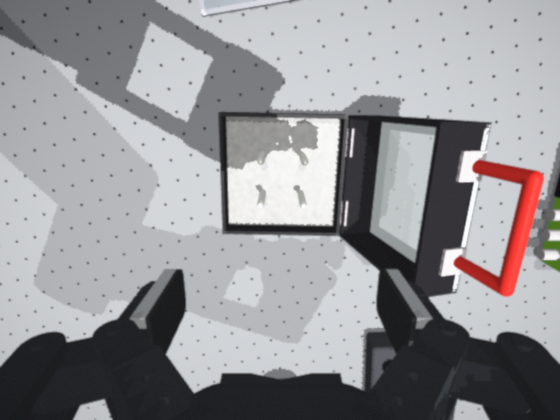

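```bash
cat > case.py <<'E'
from h import *
f=np.load('w2.npy',allow_pickle=True).item(); g=cv2.cvtColor(f['img'],cv2.COLOR_RGB2GRAY).astype(float)
def edge(prof,start):  # strongest bright->dark outside-in
    d=np.diff(prof); i=np.argmin(d); w=np.clip(-d[max(i-2,0):i+3],0,None); return start+.5+(np.arange(max(i-2,0),max(i-2,0)+len(w))*w).sum()/w.sum()
def line(P):
    P=np.array(P)
    for _ in range(3):
        c=np.median(P,0); vx,vy,x0,y0=cv2.fitLine(P.astype(np.float32),cv2.DIST_HUBER,0,.001,.001).ravel()
        r=abs((P-[x0,y0])@[-vy,vx]); P=P[r<max(.0015,2*np.median(r))]
    return np.array([x0,y0]),np.array([vx,vy]),len(P),r.max()
Z=.026
Lf=line([onz(f,edge(g[v,212:229],212),v,Z)[:2] for v in range(125,225)])
Tp=line([onz(f,u,edge(g[105:120,u],105),Z)[:2] for u in range(235,330)])
Bt=line([onz(f,u,241-(edge(g[226:242,u][::-1],0)),Z)[:2] for u in range(235,330)])
for l in (Lf,Tp,Bt): print(l, np.degrees(np.arctan2(l[1][1],l[1][0])))
angs=[np.arctan2(*( l[1][::-1]*np.sign(l[1][0]))) for l in (Tp,Bt)]; a3=np.arctan2(*(Lf[1][::-1]*np.sign(Lf[1][1])))-np.pi/2
a=np.mean(angs+[a3]); X=np.array([np.cos(a),np.sin(a)]);Y=np.array([-X[1],X[0]])
print('yaw',angs,a3,a,'width',(Tp[0]-Bt[0])@Y)
c=X*(Lf[0]@X+.069)+Y*((Tp[0]@Y+Bt[0]@Y)/2); print('center',c)
E
python3 case.py
```

```text
(array([ 0.433289  , -0.26624763], dtype=float32), array([0.26352218, 0.9646533 ], dtype=float32), 100, np.float64(0.00048569474913315514)) 74.72084
(array([ 0.5163751 , -0.21559937], dtype=float32), array([ 0.9750284 , -0.22208029], dtype=float32), 89, np.float64(0.0014746713433445799)) -12.831247
(array([ 0.48306745, -0.3513354 ], dtype=float32), array([ 0.9639969 , -0.26591358], dtype=float32), 93, np.float64(0.00039146694838118173)) -15.421245
yaw [np.float32(-0.22394753), np.float32(-0.2691515)] -0.26667166 -0.2532569 width 0.13975178
center [ 0.50008166 -0.28356063]
```

The wrist view shows the case rim at (220-346, 113-234), four pins at (262-300, 155-195), and the lid fully open to the right. The nest is at about (0.500,-0.284) and the case yaw is about -0.266. Next, above the mirror.

```bash
python3 -c "
from h import *
plan(.488,.2065,.19,1.305,14)"
```

```text
q6 0.46 turn 1.0 shift [ 470.1 -137.1] 77.0 rows 14 [33.7 -9.5] 5.5 turn/row 0.07
```

Request:
step_arm(series=[0,0,0,1,70,34,-10,6,0,70,34,-10,6,0,70,34,-10,6,0,70,34,-10,6,0,70,34,-10,6,0,70,34,-10,6,0,70,34,-10,6,0,70,34,-10,6,0,70,34,-10,6,0,70,34,-10,6,0,70,34,-10,6,0,70,34,-10,6,0,70,31,-9,3,0,70,31,-8,2,0,70,0,0,0,0,70,0,0,0,0,70,0,0,0,0,70])

```text
time: 10.8
eef_pos: [0.4869, 0.2063, 0.1897]
eef_rot: [-3.141, 0.0, 1.305]
force: [-0.6, 0.1, -0.5]
finger_gap: 0.0699
gripper_force: 0.0
```

```bash
cat > disc.py <<'E'
from h import *
import sys
def disc(kind,ztop,guess,name,f=None):
    """centre of the disc's top face by colour mask + ellipse, world; guess xy limits the search"""
    f=f or grab_frame('wrist'); save(name,f); H=hsv(f).astype(int); h,S,V=H[...,0],H[...,1],H[...,2]
    m={'blue':(abs(h-120)<12)&(S>120)&(V>80),'amber':(h>8)&(h<26)&(S>120)&(V>90),'white':(S<30)&(V>200),'black':V<50}[kind]
    yy,xx=np.mgrid[:420,:560]; u,v=proj(f,(*guess,ztop)); m&=np.hypot(xx-u,yy-v)<55
    cs,_=cv2.findContours(m.astype(np.uint8),cv2.RETR_EXTERNAL,cv2.CHAIN_APPROX_NONE); c=max(cs,key=cv2.contourArea)
    hl=cv2.convexHull(c); P=np.array([onz(f,*q,ztop)[:2] for q in hl[:,0]]); (cx,cy),r=cv2.minEnclosingCircle((P*1000).astype(np.float32))
    A=np.c_[2*P,np.ones(len(P))]; s=np.linalg.lstsq(A,(P**2).sum(1),rcond=None)[0]; rf=np.sqrt(s[2]+s[0]**2+s[1]**2)
    print('pix',(round(u),round(v)),cv2.boundingRect(c),'enclosing',round(cx/1e3,4),round(cy/1e3,4),round(r,1),'fit',s[:2].round(4),(rf*1e3).round(1))
    return s[:2]
if __name__=='__main__':
    k,z,x,y,n=sys.argv[1:6]; c=disc(k,float(z),(float(x),float(y)),n); print(observe()['eef_pos']); 
    if len(sys.argv)>6: plan(c[0],c[1],float(sys.argv[6]),1.305)
E
python3 disc.py blue .018 .488 .2065 w3 .025
```

```text
pix (281, 192) (258, 169, 48, 46) enclosing 0.4887 0.2059 21.7 fit [0.4888 0.2059] 21.5
[0.48690306 0.20598037 0.18973055]
q6 0.45 turn -0.1 shift [0.4 1.8] 164.7
```

View pics/w3.png

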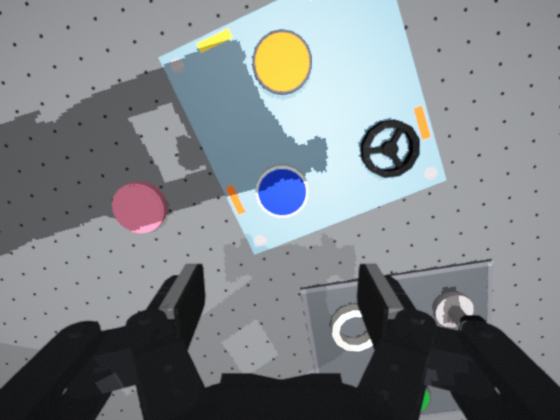

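The view shows the mirror at (282,191), amber at (282,62) and retainer at (390,148); pink at (138,208) stays. I descend and grip.

Request:
step_arm(series=[0,2,30,0,68,0,0,40,0,68,0,0,40,0,68,0,0,30,0,68,0,0,15,0,68,0,0,9,0,68,0,0,0,0,68,0,0,0,0,45,0,0,0,0,45,0,0,0,0,45,0,0,0,0,45,0,0,0,0,45], newtons=30)

```text
time: 12.05
eef_pos: [0.4895, 0.2063, 0.027]
eef_rot: [3.139, -0.001, 1.305]
force: [0.6, -1.4, 6.8]
finger_gap: 0.0482
gripper_force: 31.5
```

```bash
python3 -c "
from h import *
print(observe()['eef_pos'])
plan(.5,-.284,.14,1.305,14)"
```

```text
[0.48948682 0.2063021  0.0270372 ]
q6 -0.44 turn -0.0 shift [-470.3  138.9] -113.0 rows 14 [-33.6   9.9] -8.1 turn/row -0.0
```

Request:
step_arm(series=[0,0,-10,0,45,0,0,-20,0,45,0,0,-40,0,45,-30,9,-43,0,45,-34,10,0,0,45,-34,10,0,0,45,-34,10,0,0,45,-34,10,0,0,45,-34,10,0,0,45,-34,10,0,0,45,-34,10,0,0,45,-34,10,0,0,45,-34,10,0,0,45,-34,10,0,0,45,-34,10,0,0,45,-34,10,0,0,45,-32,9,0,0,45,0,0,0,0,45,0,0,0,0,45,0,0,0,0,45])

```text
time: 14.05
eef_pos: [0.4976, -0.28, 0.1362]
eef_rot: [-3.14, -0.001, 1.306]
force: [0.1, 0.2, -1.1]
finger_gap: 0.0483
gripper_force: 31.4
```

```bash
python3 -c "
from h import *
s=observe();print(s['eef_pos'],s['force'])
plan(.5,-.284,.14,1.305)
f=grab_frame('wrist');save('w4',f);np.save('w4.npy',f,allow_pickle=True)
a=-.266
for z in (.06,):
  print([tuple(np.round(proj(f,(.5+i*.0226*np.cos(a)-j*.0226*np.sin(a),-.284+i*.0226*np.sin(a)+j*.0226*np.cos(a),z)),1)) for i in (-1,1) for j in (-1,1)])
save('w4c',{'img':cv2.resize(f['img'][100:400,130:430],None,fx=2,fy=2)})"
```

```text
[ 0.49764586 -0.27999014  0.13619715] [ 0.13653418  0.21994384 -1.14024952]
q6 -0.44 turn 0.1 shift [-3.3  3.3] -3.8 
[(np.float64(250.5), np.float64(265.9)), (np.float64(248.6), np.float64(200.7)), (np.float64(318.2), np.float64(266.0)), (np.float64(320.8), np.float64(200.8))]
```

View pics/w4c.png

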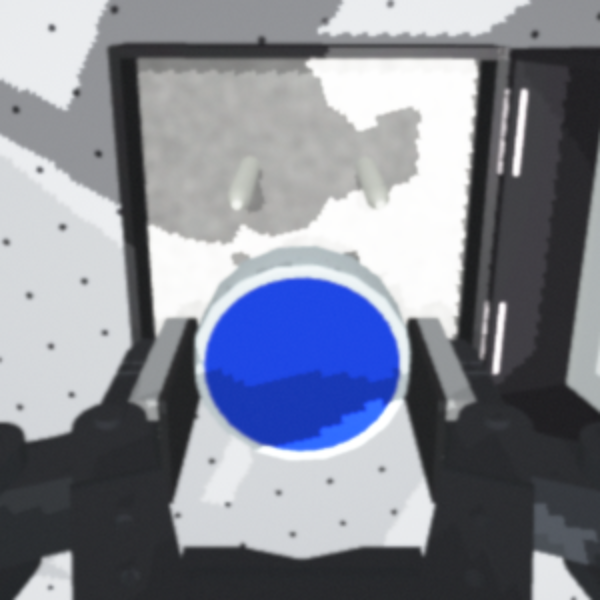

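Held mirror at crop (302,361), far pin tips at crop (237,203) and (377,202), about 0.7 mm in -x from the predicted place. I check the mirror's offset in the grip.

```bash
python3 -c "
from disc import *
f=np.load('w4.npy',allow_pickle=True).item()
c=disc('blue',.1272,(.4976,-.28),'x',f)
p=observe()['eef_pos'];d=c-p[:2];print('offset',d)
t=np.array([.4993,-.2841])-d
plan(t[0],t[1],.03,1.305)"
```

```text
pix (279, 283) (232, 239, 98, 86) enclosing 0.4982 -0.2806 22.0 fit [ 0.4983 -0.2806] 21.9
offset [ 0.0004901  -0.00071115]
q6 -0.44 turn 0.1 shift [-3.2  1.9] 106.2
```

Request:
step_arm(series=[-3.2,1.9,5,0,45,0,0,20,0,45,0,0,20,0,45,0,0,15,0,45,0,0,15,0,45,0,0,15,0,45,0,0,10,0,45,0,0,4,0,45,0,0,1,0,45,0,0,0,0,45,0,0,0,0,45])

```text
time: 15.2
eef_pos: [0.4996, -0.2855, 0.0319]
eef_rot: [3.14, 0.001, 1.305]
force: [-0.2, -0.6, -0.6]
finger_gap: 0.0479
gripper_force: 31.4
```

Request:
step_arm(series=[1.8,-1.3,0,0,45,0,0,1.5,0,45,0,0,1,0,45,0,0,1,0,45,0,0,0,0,45,0,0,0,0,45])

```text
time: 15.8
eef_pos: [0.4986, -0.2831, 0.0281]
eef_rot: [3.141, 0.0, 1.305]
force: [-1.3, 0.7, 4.1]
finger_gap: 0.0484
gripper_force: 31.8
```

Request:
step_arm(series=[0,0,0,0,51,0,0,0,0,54,0,0,0,0,60,0,0,0,0,64,0,0,-10,0,64,0,0,-20,0,64,0,0,-40,0,64,0,0,-45,0,64,0,0,-45,0,64,0,0,0,0,68,0,0,0,0,68])

```text
time: 16.9
eef_pos: [0.499, -0.2835, 0.1898]
eef_rot: [3.138, 0.002, 1.305]
force: [-0.9, -0.4, -0.6]
finger_gap: 0.0683
gripper_force: 0.0
```

```bash
python3 disc.py blue .019 .4993 -.2841 w5; python3 -c "
from h import *
plan(.525,.037,.19,1.305,10)"
```

```text
pix (279, 193) (256, 169, 47, 46) enclosing 0.4993 -0.2834 21.5 fit [ 0.4993 -0.2834] 21.2
[ 0.49811311 -0.28275339  0.18814425]
q6 0.12 turn 0.0 shift [315.6 -58. ] -1.9 rows 10 [31.6 -5.8] -0.2 turn/row 0.0
```

The mirror sits in place. Now the spacer.

Request:
step_arm(series=[32,-6,0,0,68,32,-6,0,0,68,32,-6,0,0,68,32,-6,0,0,68,32,-6,0,0,68,32,-6,0,0,68,32,-6,0,0,68,32,-6,0,0,68,32,-6,0,0,68,28,-4,0,0,68,0,0,0,0,68,0,0,0,0,68,0,0,0,0,68])

```text
time: 18.25
eef_pos: [0.5249, 0.0363, 0.1868]
eef_rot: [-3.14, 0.001, 1.304]
force: [-0.4, 0.0, 0.5]
finger_gap: 0.0677
gripper_force: 0.0
```

```bash
python3 disc.py white .016 .525 .037 w6 .026
```

```text
pix (280, 192) (251, 164, 58, 55) enclosing 0.525 0.0379 26.6 fit [0.5249 0.0371] 25.8
[0.5251438  0.03608654 0.18704984]
q6 0.12 turn -0.1 shift [ 0.9 -0.5] 161.0
```

Request:
step_arm(series=[1,-0.5,30,0,68,0,0,40,0,68,0,0,40,0,68,0,0,30,0,68,0,0,13,0,68,0,0,8,0,68,0,0,0,0,68,0,0,0,0,45,0,0,0,0,45,0,0,0,0,45,0,0,0,0,45,0,0,0,0,45], newtons=25)

```text
time: 19.5
eef_pos: [0.5263, 0.038, 0.0283]
eef_rot: [3.139, -0.0, 1.305]
force: [-0.4, -0.3, 7.3]
finger_gap: 0.0485
gripper_force: 26.2
```

```bash
python3 -c "
from h import *
print(observe()['eef_pos'])
plan(.4988,-.2834,.14,1.305,10)"
```

```text
[0.52628637 0.03796113 0.0282912 ]
q6 -0.44 turn -0.0 shift [-317.3   57.9] -111.7 rows 10 [-31.7   5.8] -11.2 turn/row -0.0
```

Request:
step_arm(series=[0,0,-10,0,45,0,0,-20,0,45,0,0,-40,0,45,-30,5,-43,0,45,-32,6,0,0,45,-32,6,0,0,45,-32,6,0,0,45,-32,6,0,0,45,-32,6,0,0,45,-32,6,0,0,45,-32,6,0,0,45,-32,6,0,0,45,-31,5,0,0,45,0,0,0,0,45,0,0,0,0,45,0,0,0,0,45,0,0,0,0,45])

```text
time: 21.2
eef_pos: [0.4981, -0.2799, 0.1377]
eef_rot: [-3.141, -0.001, 1.306]
force: [0.1, -1.4, 1.2]
finger_gap: 0.0482
gripper_force: 26.1
```

```bash
cat > held.py <<'E'
from disc import *
kind,off,th=sys.argv[1],float(sys.argv[2]),float(sys.argv[3])
f=grab_frame('wrist');P=np.array([observe()['eef_pos'] for _ in range(20)]).mean(0)
print('pos',P)
np.save('held_%s.npy'%kind,f,allow_pickle=True)
c=disc(kind,P[2]-off+th,P[:2],'held_'+kind,f);d=c-P[:2];print('offset mm',d*1e3)
t=np.array([.4993,-.2838])-(d if abs(d).max()<.003 else 0); plan(t[0],t[1],float(sys.argv[4]),1.305)
E
python3 held.py white .0243 .012 .0433
```

```text
pos [ 0.49817303 -0.28005926  0.13765862]
pix (279, 280) (228, 228, 106, 101) enclosing 0.4967 -0.2807 27.6 fit [ 0.4981 -0.2811] 25.9
offset mm [-0.07740958 -1.0710206 ]
q6 -0.44 turn 0.1 shift [-2.3  1.9] 94.4
```

Request:
step_arm(series=[0.5,0.5,5,0,45,0,0,20,0,45,0,0,20,0,45,0,0,15,0,45,0,0,10,0,45,0,0,0,0,45,0,0,0,0,45,0,0,0,0,45])

```text
time: 22.05
eef_pos: [0.4988, -0.2809, 0.0681]
eef_rot: [3.141, 0.0, 1.305]
force: [0.5, -0.5, -0.9]
finger_gap: 0.0486
gripper_force: 26.1
```

Request:
step_arm(series=[-1.2,0.8,0,0,45,0,0,10,0,45,0,0,7,0,45,0,0,4,0,45,0,0,0,0,45,0,0,0,0,45])

```text
time: 22.65
eef_pos: [0.4991, -0.2823, 0.0462]
eef_rot: [-3.141, -0.0, 1.305]
force: [0.9, 0.2, -1.1]
finger_gap: 0.0485
gripper_force: 26.1
```

Request:
step_arm(series=[0,0,1,0,45,0,0,1,0,45,0,0,1,0,45,0,0,0.5,0,45,0,0,0,0,45,0,0,0,0,45])

```text
time: 23.25
eef_pos: [0.4993, -0.2825, 0.0434]
eef_rot: [3.141, 0.0, 1.305]
force: [-0.5, 0.1, 3.4]
finger_gap: 0.0485
gripper_force: 26.4
```

Contact at the expected height. Release and go to the amber.

Request:
step_arm(series=[0,0,0,0,51,0,0,0,0,54,0,0,0,0,60,0,0,0,0,64,0,0,-10,0,64,0,0,-20,0,64,0,0,-40,0,64,0,0,-40,0,64,0,0,-36,0,64,0,0,0,0,68,0,0,0,0,68])

```text
time: 24.35
eef_pos: [0.4995, -0.2826, 0.1905]
eef_rot: [3.139, 0.001, 1.305]
force: [-0.8, -0.2, -1.3]
finger_gap: 0.0682
gripper_force: 0.0
```

```bash
python3 -c "
from h import *
f=grab_frame('wrist');save('w7',{'img':f['img'][100:300,180:400].repeat(2,0).repeat(2,1)})
plan(.5185,.3095,.19,1.305,18)"
```

```text
q6 0.62 turn 0.0 shift [ 575.9 -136.3] -0.9 rows 18 [32.  -7.6] -0.0 turn/row 0.0
q6 -2.52 turn -180.0 shift [-575.9  136.3] -0.9 rows 18 [11.9 50.2] -0.0 turn/row -10.0
```

View pics/w7.png

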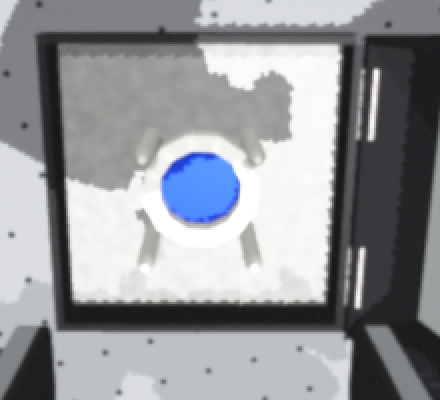

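The spacer lies flat and centred on the mirror between the pins, at crop (200,190). To the amber.

Request:
step_arm(series=[32,-8,0,0,68,32,-8,0,0,68,32,-8,0,0,68,32,-8,0,0,68,32,-8,0,0,68,32,-8,0,0,68,32,-8,0,0,68,32,-8,0,0,68,32,-8,0,0,68,32,-8,0,0,68,32,-8,0,0,68,32,-8,0,0,68,32,-8,0,0,68,32,-8,0,0,68,32,-6,0,0,68,32,-6,0,0,68,32,-6,0,0,68,32,-6,0,0,68,0,0,0,0,68,0,0,0,0,68])

```text
time: 26.4
eef_pos: [0.5179, 0.309, 0.1871]
eef_rot: [-3.138, 0.003, 1.307]
force: [-0.6, -0.1, -0.3]
finger_gap: 0.0679
gripper_force: 0.0
```

```bash
python3 disc.py amber .016 .5185 .3095 w8 .028
```

```text
pix (281, 191) (255, 165, 49, 48) enclosing 0.5175 0.3121 22.7 fit [0.5176 0.3121] 22.5
[0.51809469 0.30828633 0.18738638]
q6 0.62 turn 0.0 shift [ 3.6 -1.5] 159.4 
q6 -2.52 turn -180.0 shift [-3.6  1.5] 159.4
```

Request:
step_arm(series=[2.5,-1.5,30,0,68,0,0,40,0,68,0,0,40,0,68,0,0,30,0,68,0,0,12,0,68,0,0,6,0,68,0,0,0,0,68,0,0,0,0,45,0,0,0,0,45,0,0,0,0,45,0,0,0,0,45,0,0,0,0,45], newtons=25)

```text
time: 27.65
eef_pos: [0.5194, 0.3122, 0.0325]
eef_rot: [3.139, -0.001, 1.305]
force: [0.5, -0.5, 6.5]
finger_gap: 0.0454
gripper_force: 3.3
```

```bash
python3 -c "
from h import *
print(observe()['eef_pos'])
plan(.4993,-.2838,.155,1.305,18)"
```

```text
[0.51943313 0.31224825 0.03252456]
q6 -0.44 turn 0.0 shift [-580.4  137.1] -122.5 rows 18 [-32.2   7.6] -6.8 turn/row 0.0
```

The grip is suspect: gap 45 mm, force 3 N, tool too high. I open again and look.

Request:
step_arm(series=[0,0,0,0,60,0,0,0,0,68,0,0,0,0,68,0,0,0,0,68])

```text
time: 28.05
eef_pos: [0.5182, 0.3118, 0.0308]
eef_rot: [-3.141, 0.0, 1.305]
force: [-0.1, 0.6, -0.4]
finger_gap: 0.068
gripper_force: 0.0
```

```bash
python3 -c "
from h import *
print(observe()['force'],np.mean([observe()['eef_pos'] for _ in range(9)],0))
f=grab_frame('wrist');save('w9',{'img':f['img'][150:420,130:430].repeat(2,0).repeat(2,1)})"
```

```text
[-0.08268772  0.56898707 -0.37684352] [0.51820351 0.31183176 0.03076859]
```

View pics/w9.png

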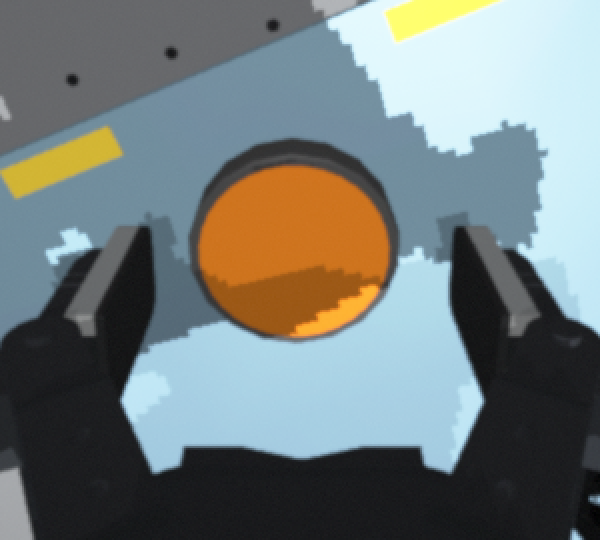

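```bash
python3 disc.py amber .016 .5176 .3121 w10 .0265
```

```text
pix (277, 277) (229, 232, 96, 87) enclosing 0.5173 0.312 22.6 fit [0.5172 0.312 ] 22.5
[0.51828892 0.31182887 0.03078199]
q6 0.62 turn 0.0 shift [-0.1 -1.1] 4.3 
q6 -2.52 turn -180.0 shift [0.1 1.1] 4.3
```

Request:
step_arm(series=[0,-1,3,0,64,0,0,2,0,60,0,0,0,0,56,0,0,0,0,53,0,0,0,0,45,0,0,0,0,45,0,0,0,0,45,0,0,0,0,45,0,0,0,0,45])

```text
time: 29.05
eef_pos: [0.5176, 0.3121, 0.0263]
eef_rot: [3.141, -0.0, 1.305]
force: [-0.7, -1.3, 2.2]
finger_gap: 0.0482
gripper_force: 25.9
```

Request:
step_arm(series=[0,0,-10,0,45,0,0,-20,0,45,0,0,-40,0,45,-35,9,-43,0,45,-40,10,0,0,45,-40,10,0,0,45,-40,10,0,0,45,-40,10,0,0,45,-40,10,0,0,45,-40,10,0,0,45,-40,10,0,0,45,-40,10,0,0,45,-40,10,0,0,45,-40,10,0,0,45,-40,10,0,0,45,-40,10,0,0,45,-40,10,0,0,45,-25,0,0,0,45,0,0,0,0,45,0,0,0,0,45])

```text
time: 31.05
eef_pos: [0.4989, -0.2801, 0.1344]
eef_rot: [-3.141, -0.001, 1.303]
force: [0.5, 0.6, -0.5]
finger_gap: 0.0482
gripper_force: 26.1
```

Request:
step_arm(series=[0,0,20,0,45,0,0,0,0,45,0,0,0,0,45,0,0,0,0,45])

```text
time: 31.45
eef_pos: [0.4998, -0.2793, 0.1149]
eef_rot: [3.141, 0.0, 1.306]
force: [-0.1, -0.3, -0.2]
finger_gap: 0.0485
gripper_force: 26.2
```

```bash
python3 held.py amber .0223 .012 .058
```

```text
pos [ 0.49988314 -0.27959046  0.11503982]
pix (279, 282) (232, 236, 99, 88) enclosing 0.5006 -0.2796 22.5 fit [ 0.5006 -0.2796] 22.4
offset mm [0.72498492 0.03145955]
q6 -0.45 turn 0.1 shift [-4.4 -0.1] 57.0
```

Request:
step_arm(series=[-4,-0.3,0,0,45,0,0,10,0,45,0,0,10,0,45,0,0,0,0,45,0,0,0,0,45])

```text
time: 32.0
eef_pos: [0.4976, -0.2835, 0.0935]
eef_rot: [-3.14, -0.001, 1.305]
force: [-0.2, -0.2, -0.3]
finger_gap: 0.0486
gripper_force: 26.2
```

Request:
step_arm(series=[0.5,1,0,0,45,0,0,10,0,45,0,0,10,0,45,0,0,10,0,45,0,0,6,0,45,0,0,0,0,45,0,0,0,0,45])

```text
time: 32.7
eef_pos: [0.4991, -0.2835, 0.058]
eef_rot: [-3.141, -0.0, 1.305]
force: [0.4, -0.1, -0.2]
finger_gap: 0.0485
gripper_force: 26.2
```

Request:
step_arm(series=[0,0,2,0,45,0,0,1,0,45,0,0,1,0,45,0,0,1,0,45,0,0,0.5,0,45,0,0,0,0,45,0,0,0,0,45])

```text
time: 33.4
eef_pos: [0.4992, -0.2836, 0.0532]
eef_rot: [3.141, 0.0, 1.305]
force: [-0.9, 0.3, 4.0]
finger_gap: 0.0482
gripper_force: 26.5
```

Contact. Release and go to the retainer.

Request:
step_arm(series=[0,0,0,0,51,0,0,0,0,54,0,0,0,0,60,0,0,0,0,64,0,0,-10,0,64,0,0,-20,0,64,0,0,-40,0,64,0,0,-40,0,64,0,0,-26,0,64,0,0,0,0,68,0,0,0,0,68])

```text
time: 34.5
eef_pos: [0.4991, -0.2836, 0.1898]
eef_rot: [3.14, 0.001, 1.305]
force: [0.3, 0.3, -1.2]
finger_gap: 0.0682
gripper_force: 0.0
```

```bash
python3 disc.py amber .043 .4993 -.2838 w11; python3 -c "
from h import *
plan(.591,.2165,.19,1.305,15)"
```

```text
pix (279, 200) (254, 174, 52, 29) enclosing 0.5002 -0.2802 22.0 fit [ 0.5002 -0.2835] 22.2
[ 0.49856092 -0.28314654  0.18856907]
q6 0.44 turn -0.0 shift [506.4 -42.1] -1.4 rows 15 [33.8 -2.8] -0.1 turn/row -0.0
```

Request:
step_arm(series=[34,-3,0,0,68,34,-3,0,0,68,34,-3,0,0,68,34,-3,0,0,68,34,-3,0,0,68,34,-3,0,0,68,34,-3,0,0,68,34,-3,0,0,68,34,-3,0,0,68,34,-3,0,0,68,34,-3,0,0,68,34,-3,0,0,68,34,-2,0,0,68,34,-2,0,0,68,30,-2,0,0,68,0,0,0,0,68,0,0,0,0,68,0,0,0,0,68])

```text
time: 36.35
eef_pos: [0.5906, 0.2146, 0.1875]
eef_rot: [-3.139, 0.002, 1.304]
force: [-0.2, -0.5, 0.5]
finger_gap: 0.0678
gripper_force: 0.0
```

```bash
python3 disc.py black .016 .591 .2165 w12 .026
```

```text
pix (280, 190) (255, 160, 52, 53) enclosing 0.5932 0.2193 24.6 fit [0.5928 0.2195] 23.8
[0.59084416 0.21441203 0.18788956]
q6 0.44 turn -0.1 shift [5.4 0.6] 161.9
```

Request:
step_arm(series=[4,0.5,30,0,68,0,0,40,0,68,0,0,30,0,68,0,0,0,0,68,0,0,0,0,68])

```text
time: 36.9
eef_pos: [0.5931, 0.2184, 0.0888]
eef_rot: [-3.141, 0.001, 1.304]
force: [-0.1, -0.2, -0.1]
finger_gap: 0.0682
gripper_force: 0.0
```

```bash
python3 disc.py black .016 .592 .219 w13 .026
```

```text
pix (277, 231) (240, 191, 78, 77) enclosing 0.5932 0.2191 26.0 fit [0.5931 0.2191] 25.2
[0.59410741 0.21880853 0.09006009]
q6 0.44 turn -0.1 shift [ 0. -1.] 64.1
```

View pics/w13.png

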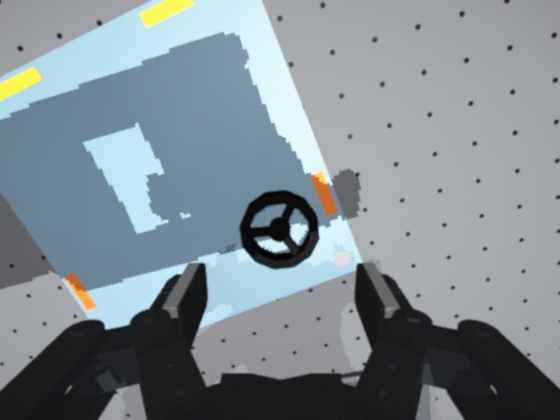

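The retainer is at (279,229), centred between the fingers.

Request:
step_arm(series=[-0.5,-0.5,30,0,68,0,0,20,0,66,0,0,10,0,64,0,0,3,0,62,0,0,0,0,56,0,0,0,0,53,0,0,0,0,45,0,0,0,0,45,0,0,0,0,45,0,0,0,0,45,0,0,0,0,45], newtons=25)

```text
time: 38.05
eef_pos: [0.5934, 0.2192, 0.0276]
eef_rot: [3.139, -0.001, 1.305]
force: [-0.9, -0.1, 6.4]
finger_gap: 0.0488
gripper_force: 25.5
```

Request:
step_arm(series=[0,0,-10,0,45,0,0,-20,0,45,0,0,-40,0,45,-30,3,-35,0,45,-40,3,0,0,45,-40,3,0,0,45,-40,3,0,0,45,-40,3,0,0,45,-40,3,0,0,45,-40,3,0,0,45,-40,3,0,0,45,-40,4,0,0,45,-40,4,0,0,45,-40,4,0,0,45,-40,4,0,0,45,-40,4,0,0,45,0,0,10,0,45,0,0,0,0,45,0,0,0,0,45,0,0,0,0,45])

```text
time: 40.05
eef_pos: [0.501, -0.2831, 0.121]
eef_rot: [-3.141, -0.0, 1.307]
force: [0.4, 0.0, -0.5]
finger_gap: 0.0488
gripper_force: 26.1
```

```bash
python3 -c "
from h import *
f=grab_frame('wrist');print(np.mean([observe()['eef_pos'] for _ in range(9)],0))
plan(.4991,-.2836,.09,1.305)
save('w14',{'img':f['img'][100:400,130:430].repeat(2,0).repeat(2,1)})"
```

```text
[ 0.50117995 -0.28316383  0.12113295]
q6 -0.44 turn 0.1 shift [-1.  -1.9] 31.1
```

View pics/w14.png

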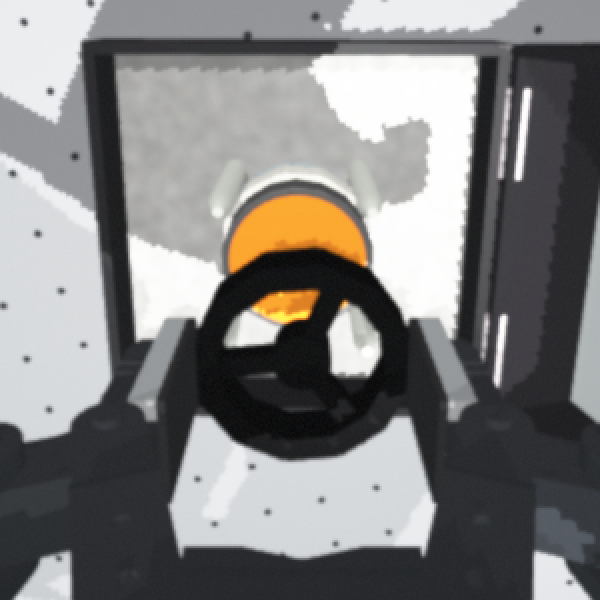

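The retainer is held level at crop (302,355), with amber on the stack at (298,260) behind it. I correct by (-1,-1.9) and lower.

Request:
step_arm(series=[-0.6,-1.7,0,0,45,0,0,10,0,45,0,0,10,0,45,0,0,10,0,45,0,0,0,0,45,0,0,0,0,45])

```text
time: 40.7
eef_pos: [0.4988, -0.2845, 0.09]
eef_rot: [-3.14, -0.001, 1.305]
force: [0.1, 0.1, -0.6]
finger_gap: 0.0484
gripper_force: 26.1
```

Request:
step_arm(series=[0.8,0.2,4,0,45,0,0,5,0,45,0,0,5,0,45,0,0,4,0,45,0,0,2,0,45,0,0,0,0,45,0,0,0,0,45])

```text
time: 41.4
eef_pos: [0.4996, -0.2841, 0.0708]
eef_rot: [3.142, 0.0, 1.305]
force: [0.9, -0.1, -0.2]
finger_gap: 0.0485
gripper_force: 26.1
```

Request:
step_arm(series=[0,0,2,0,45,0,0,1,0,45,0,0,1,0,45,0,0,0.8,0,45,0,0,0,0,45,0,0,0,0,45])

```text
time: 42.0
eef_pos: [0.4996, -0.2841, 0.0666]
eef_rot: [3.141, 0.0, 1.305]
force: [-1.5, 0.2, 5.0]
finger_gap: 0.0485
gripper_force: 26.6
```

Request:
step_arm(series=[0,0,0,0,51,0,0,0,0,54,0,0,0,0,60,0,0,0,0,64,0,0,-10,0,64,0,0,-20,0,64,0,0,-40,0,60,0,0,-40,0,50,0,0,-40,0,40,0,0,-40,0,40,0,0,-10,0,40,0,0,0,0,40,0,0,0,0,40])

```text
time: 43.3
eef_pos: [0.4988, -0.2834, 0.2651]
eef_rot: [-3.14, -0.001, 1.305]
force: [-0.1, 0.1, -0.5]
finger_gap: 0.0399
gripper_force: 0.0
```

```bash
python3 -c "
from h import *
f=grab_frame('wrist')
plan(.644,-.3237,.2,1.305)
save('w15',{'img':f['img'][80:320,180:560].repeat(2,0).repeat(2,1)})
print([np.round(proj(f,(.644,-.3237,.2)),0)])"
```

```text
q6 -0.35 turn 0.0 shift [ -0.9 151.1] 64.3 
[array([526., 238.])]
```

View pics/w15.png

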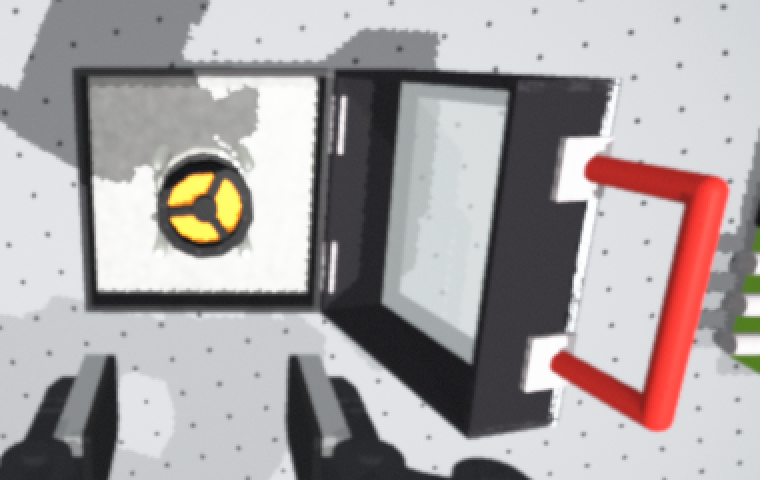

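The stack is complete: retainer at crop (205,205), level inside the pins. Handle bar middle at crop (683,302). I move to the handle.

Request:
step_arm(series=[0,40,0,0,40,0,40,0,0,40,0,40,0,0,40,0,28,0,0,40,0,0,0,0,40,0,0,25,0,40,0,0,25,0,40,0,0,15,0,40,0,0,0,0,40])

```text
time: 44.25
eef_pos: [0.6397, -0.3214, 0.1964]
eef_rot: [-3.133, -0.003, 1.305]
force: [-0.7, -0.8, 0.3]
finger_gap: 0.0398
gripper_force: 0.0
```

Request:
step_arm(series=[0,0,0,0,25,0,0,0,0,15,0,0,0,0,0,0,0,0,0,0,0,0,0,0,0,0,0,0,0,0], newtons=30)

```text
time: 44.85
eef_pos: [0.6433, -0.3235, 0.2027]
eef_rot: [3.138, 0.001, 1.305]
force: [0.8, -0.9, 4.9]
finger_gap: 0.0082
gripper_force: 30.3
```

Request:
step_arm(series=[0,-4,-4,0,0,0,-8.6,-3.6,0,0,0,-8.8,-3.1,0,0,0,-9,-2.7,0,0,0,-9,-2.2,0,0,0,-9.2,-1.8,0,0,0,-9.2,-1.3,0,0,0,-9.3,-0.9,0,0,0,-9.3,-0.4,0,0,0,-9.3,0.1,0,0,0,-9.3,0.5,0,0,0,-9.3,1,0,0,0,-9.2,1.4,0,0,0,-9.1,2,0,0,0,-9,2.3,0,0,0,-8.8,2.9,0,0,0,-8.8,3.2,0,0])

```text
time: 46.55
eef_pos: [0.4975, -0.2832, 0.2072]
eef_rot: [-3.141, -0.001, 1.305]
force: [1.8, -1.4, -1.5]
finger_gap: 0.0085
gripper_force: 30.4
```

Request:
step_arm(series=[0,-8.5,3.7,0,0,0,-8.4,4.1,0,0,0,-8.1,4.5,0,0,0,-8,4.9,0,0,0,-7.6,5.4,0,0,0,-7.4,5.6,0,0,0,-7.1,6,0,0,0,-6.8,6.4,0,0,0,-6.4,6.8,0,0,0,-6.1,7,0,0,0,-5.7,7.3,0,0,0,-5.4,7.6,0,0,0,-5,7.9,0,0,0,-4.6,8.1,0,0,0,-4.1,8.4,0,0,0,-3.8,8.5,0,0,0,-3.2,8.7,0,0,0,-3,8.9,0,0,0,0,0,0,0])

```text
time: 48.45
eef_pos: [0.3924, -0.2548, 0.0865]
eef_rot: [-3.14, -0.001, 1.305]
force: [2.3, 1.3, -2.0]
finger_gap: 0.0089
gripper_force: 30.1
```

Request:
step_arm(series=[0,-1.8,8,0,0,0,-1.4,7,0,0,0,-0.8,4,0,0,0,-0.4,2,0,0,0,0,2,0,0,0,0,0,0,0,0,0,0,0,0])

```text
time: 49.15
eef_pos: [0.3885, -0.2538, 0.068]
eef_rot: [3.14, 0.001, 1.306]
force: [-4.6, 4.9, 36.3]
finger_gap: 0.0086
gripper_force: 34.5
```

The lid has met its seat (36 N). I ease off, release and retreat.

Request:
step_arm(series=[0,0,-2,0,0,0,0,-0.5,0,0,0,0,0,0,20,0,0,0,0,36,0,0,0,0,40,0,0,-15,0,40,0,0,-30,0,40,0,0,-40,0,40,0,0,-40,0,40,0,-20,0,0,40,0,-20,0,0,40,0,0,0,0,40])

```text
time: 50.35
eef_pos: [0.348, -0.2417, 0.1922]
eef_rot: [-3.139, -0.002, 1.304]
force: [0.3, 0.1, -0.2]
finger_gap: 0.0401
gripper_force: 0.0
```

```bash
python3 -c "
from h import *
w=grab_frame('wrist');s=grab_frame('scene');s0=np.load('scene0.npy',allow_pickle=True).item()
a=s['img'][205:335,80:200];b=s0['img'][205:335,80:200];c=s['img'][160:310,215:430]
r=lambda x:cv2.resize(x,(390,280))
save('fin',{'img':np.vstack([np.hstack([r(b),r(a)]),np.hstack([r(c),r(w['img'])])])})
H=hsv(s);m=((H[...,0]<8)|(H[...,0]>172))&(H[...,1]>120)&(H[...,2]>70);m[:222]=0;m[250:]=0;m[:,:110]=0;m[:,165:]=0
print([np.where(m[:,u])[0].min() for u in range(119,155,5)])
H=hsv(s0);m=((H[...,0]<8)|(H[...,0]>172))&(H[...,1]>120)&(H[...,2]>70);m[:222]=0;m[250:]=0
print([np.where(m[:,u])[0].min() for u in range(119,155,5)])"
```

```text
[np.int64(232), np.int64(231), np.int64(231), np.int64(230), np.int64(229), np.int64(228), np.int64(228), np.int64(227)]
[np.int64(231), np.int64(231), np.int64(230), np.int64(229), np.int64(228), np.int64(228), np.int64(227), np.int64(226)]
```

View pics/fin.png

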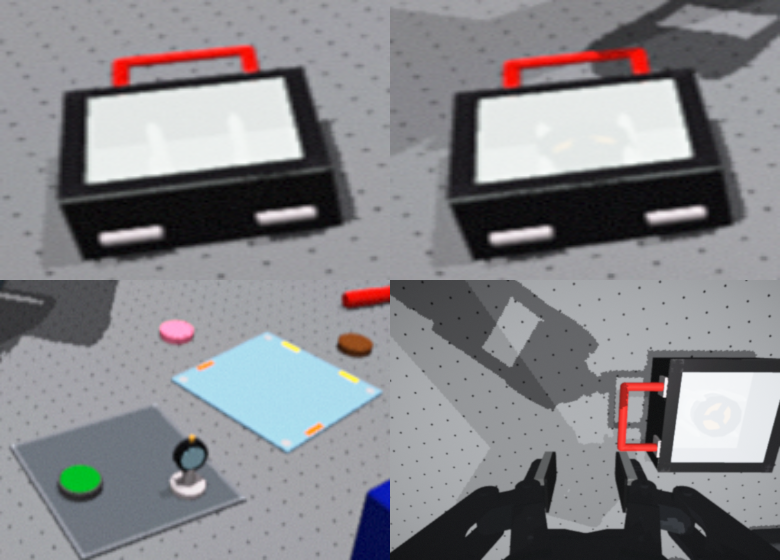

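The final view shows the lid down like the start image, about 1 px lower. The stack is visible through the window, and the green filter and mount are untouched. To make sure it's shut, I press the bar lightly with closed fingers.

Request:
step_arm(series=[0,21,0,0,0,0,21,0,0,0,0,0,30,0,0,0,0,40,0,0,0,0,25,0,0,0,0,6,0,0,0,0,3,0,0,0,0,0,0,0,0,0,0,0,0])

```text
time: 51.35
eef_pos: [0.3915, -0.2551, 0.0893]
eef_rot: [3.139, 0.001, 1.305]
force: [0.1, -0.3, 0.0]
finger_gap: -0.0001
gripper_force: 0.0
```

Request:
step_arm(series=[0,-2,2,0,0,0,0,1.5,0,0,0,0,1,0,0,0,0,1,0,0,0,0,0,0,0,0,0,0,0,0])

```text
time: 51.95
eef_pos: [0.3888, -0.254, 0.0843]
eef_rot: [3.141, 0.001, 1.305]
force: [-1.9, 1.7, 13.6]
finger_gap: 0.0003
gripper_force: 6.9
```

Request:
step_arm(series=[0,0,-10,0,0,0,0,-40,0,0,0,0,-50,0,0,0,0,-40,0,0,0,0,0,0,0,0,0,0,0,0,0,0,0,0,0])

```text
time: 52.65
eef_pos: [0.388, -0.2531, 0.222]
eef_rot: [-3.14, -0.001, 1.305]
force: [-0.5, -0.8, 0.3]
finger_gap: 0.0001
gripper_force: 0.0
```

```bash
python3 -c "
from h import *
print(observe()['eef_pos'],finish_job())"
```

```text
the job is handed in; nothing more can be done
[ 0.3880284  -0.2531251   0.22201119] None
```

The job is handed in at about 53 s: mirror, spacer, amber filter and retainer are stacked in that order between the pins, the lid is pressed shut, and the green filter and lens mount were left where they were.

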